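# Roll the rolling pin back to the line of the pastry mat

## Robot

A 6-joint arm with a two-finger parallel gripper is mounted at the origin on the work surface. World frame = base frame: x ahead of the robot, y to its left, z up, the work surface at z = 0. Lengths are in m, angles in rad, forces in N, time in s.
With the tool pointing down it reaches from about 0.3 to 0.775 m from the base axis. Payload 14.6 kg.
Tool frame: the origin (TCP) lies on the centre line of the jaws, within the pads' length; the fingertips stand ctrl.tcp_to_tips ahead of it and the grasp point (between the pads) lies 2 mm behind it (ctrl.tcp_to_tips is the distance from the TCP to the fingertips, in m); z points along the fingers, y is the line along which they close (so a half turn about z gives the same grasp; the last joint's range is limited). The gripper opens to 94 mm and grips with 3 to 60 N. Pads are 16 mm wide; open, the fingers measure 119 mm over their backs; the gripper's body (75 mm by 177 mm) begins 78 mm behind the grasp point.
Start: joints at [1.212, 0.3, 1.521, -0, 1.321, -0.067], TCP at [0.158, 0.527, 0.222] pointing down, gripper open.
Joint ranges: [-3.03, 3.03], [-0.79, 2.21], [0.23, 2.52], [-1.04, 4.18], [0, 3.07], [-2.55, 2.55]. Speed limits (rad/s): [2.22, 2.22, 2.57, 3.14, 3.14, 3.14].

## Interface

Orientations are given as [roll, pitch, yaw] about the fixed x, y, z axes, in that order (R = Rz(yaw) Ry(pitch) Rx(roll)).
In Python, from station import telemetry, viewer, hand_in, ctrl gives the robot as it stands.
- The arm moves only by the tool step_arm, never from a script. Its argument "plan" is a list of rows, each an object of numbers: "dx", "dy", "dz": the shift along the tool's x, y, z scaled (see below); "rx", "ry", "rz": the turn, a rotation vector about the tool's x, y, z scaled (see below); "claw": the closure, from 0 (fully open) to 1 (shut). In form: [{"dx": .., "dy": .., "dz": .., "rx": .., "ry": .., "rz": .., "claw": ..}, ...]. A call has 1 to 10 rows; each row shifts and turns the commanded pose from where the row before left it, along the tool's axes as they then stand; what a row does not reach is not made up. The controller multiplies each number of a shift by 0.1 m and each number of a turn by 90 degrees. A row lasts 1/10 s, in which the tool goes at most 50 mm and 8.59 degrees, less where a joint would pass 70% of its speed; a pose out of reach is approached as far as the arm can. A call with a number of a shift or a turn outside -1 to 1 is refused whole. A call with a gripper value outside its range is refused whole. The fingers move at their own pace and stop on an object; "grip_force" is the grip in N (left out, the last holds). Time passes only in rows, so rows that do not move let the fingers close. It gives the time, the measured TCP pose, the force, the opening and the grip force at its end, in the units of the state.
- telemetry.get_obs(): the state, without advancing time (a new reading comes with each control period).
- viewer.camera(name): name is "scene" or "top" or "wrist"; returns a dict with "img" (384x512x3 uint8, red, green, blue), "z_map" (384x512 float32, m along the optical axis (not along the pixel's ray), 0 where there is no reading), "fx", "fy", "cx", "cy" (pixels), "R" (3x3) and "t" (3): a world point X has camera coordinates R X + t; the wrist camera has in their place "tool_from_camera" (4x4, takes a point from camera to tool coordinates, whose origin is the TCP and whose axes are the flange's). Camera axes: x right, y down, z forward; pixel columns grow to the right and rows downward; lengths in m; the calibration is good to about 2 mm. A picture is of the moment at which its call begins: read the wrist's pose just before it.
- hand_in(): hands the job in; it is judged then, once.
Trained networks look in a picture, given as the dict that the camera call returned (one of the last four; its "shot" number tells which), for a name from the list of things; names that differ only in an ending like _2 or _b are one class to them, and where a whole thing is asked for, a point or a joint stands for the part that bears it (a point fixed in the world has none). Each returns a list of dicts, best first, with "score" (0 to 1); they miss things now and then, are a little off and sometimes report something else, mostly with a low value. They report only what shows in the picture. A call takes as long as a camera call.
- viewer.recognise(target, picture): "rect" ([left, top, right, bottom] in pixels, round what is visible of it).
The state is a dict: "time_s": time; "qpos": joint angles; "joint_vel": joint speeds; "tau": joint torques, N m; "ee_pos": TCP position; "eef_rot": TCP orientation; "force": force on the tool from outside, world axes, zero at the start; "moment": the same for the moment, N m; "grip_width": finger opening in m; "grip_force": force on a finger pad.
Only numpy, scipy, OpenCV 4.12 (cv2) and the standard library are available. Lean on these libraries where they do the work, as an engineer would, in place of code of your own. Each camera call takes 0.05 s, during which the arm holds its last target. There are 200 camera calls.

## Task

The front of the pastry mat is wanted for the next batch of pastry, so clear the rolling pin out of the way: with your fingertips on top of its barrel, roll it away from you, in a few strokes if need be, until it lies right over the line printed along the back of the mat, square to the mat, and leave it lying there still. Only roll it from above: do not push it from the side at half its height or lower, and do not take hold of it or lift it. Do not disturb the bowl, jar, cutter and scraper round the mat.

Things in the scene. Friction and masses are not known exactly. Their poses are not given: they have to be found in the camera images.
- pin: beech rolling pin lying across the mat: barrel 56 mm in diameter, 240 mm long, a handle 27 mm thick and 98 mm long at each end; 0.4 to 0.8 kg. Origin on its axis at mid-barrel, 30 mm above the worktop (barrel top at 58 mm). y runs along the pin, z points up at the start. Rolls truly: its top moves twice as far as its middle. Let go at 0.1 m/s it coasts about 10 mm and stays put.
- mat: silicone pastry mat fixed flat on the worktop, 380 mm deep (x) by 500 wide (y), 2 thick, sand coloured, with a dark printed frame 35 to 45 mm inside its edges, ruler ticks and two pie circles. Origin at the centre of its underside; x points away from the robot, y to the left, turned up to 0.3 rad. The pin starts 80 to 135 mm before the back line, parallel to it within 0.08 rad.
- back_line (a point): middle of the back line of the printed frame (the long line farthest from the robot, 4 mm wide, 410 mm long, along the mat's y), on the mat's upper face, 2 mm above the worktop, 155 mm from the mat's centre. The pin's axis belongs straight above this line.
- bowl: white ceramic bowl, 120 mm across, 60 mm high, standing behind the mat; origin at the centre of its underside. Leave it alone.
- jar: glass storage jar with a steel lid, 72 mm across, 115 mm high, standing to the left of the mat; origin at the centre of its underside. Leave it alone.
- cutter: round steel pastry cutter (an open ring), 72 mm across, 42 mm high, to the left of the mat; origin at the centre of its underside. Leave it alone.
- scraper: bench scraper lying flat, steel blade with a black handle along its near edge, 122 by 152 mm, 19 mm high, to the right of the mat; origin at the underside near its middle. Leave it alone.

How it is judged:
On the way:
1. the pin has been rolled over: it has turned about its own axis by at least 115 degrees on the way (angle between pin's own z axis and vertical above 2 rad), for 0.02 s.
At the end, for the whole second after the job is handed in: the pin lies at rest on the mat, the middle of its axis within 10 mm (in front or behind) of straight above the back line and within 90 mm of the line's middle along it, parallel to the line within 0.16 rad (9 degrees) (x of pin in the frame of back_line between -0.01 and 0.01 m and y of pin in the frame of back_line between -0.09 and 0.09 m and angle between the y axis of pin and the y axis of mat, either way round below 0.16 rad and height (world z) of pin between 0.026 and 0.035 m and linear speed of pin below 0.01 m/s and angular speed of pin below 0.3 rad/s); the robot touches nothing.
It fails at once if the pin is lifted: its middle rises more than 12 mm above where it lies (height (world z) of pin above 0.042 m).
It fails at once if the pin is pushed or taken from the side: the fingers touch it with their tips down at about half its height or lower (grasp point less than 52 mm above the worktop) (contact force between the fingers and pin above 0.5 N and height (world z) of the grasp point below 0.052 m).
It fails at once if the bowl, jar, cutter or scraper is disturbed: moved more than 15 mm (distance of any of bowl, jar, cutter, scraper from where it was at the start of the episode above 0.015 m).
It also fails if it takes over 64 s, if anything falls off the work surface, if the arm or the gripper's body presses on something with over 40 N, if the wrist force passes 120 N, or if a joint passes its speed limit or range.

## Working session

There is one attempt and no reset: what is moved stays moved. The work goes in short steps, Python scripts to look and compute and a tool call to move; the robot and the scene stay as the last step left them, time stands still between calls to the robot, and variables do not carry over. Pictures are saved under pics/ and viewed, at most 10 in all, crops included, and the job is handed in when it is done.

Besides the shell and the picture viewer there is one more tool, called after "Request:" by a JSON object that holds its "method" and its "body". step_arm: Moves the arm, as the interface text tells. Shifts and turns lie within -1 to 1; 1 stands for 0.1 m of shift or 90 degrees of turn. Its arguments: {"type":"object","properties":{"plan":{"type":"array"},"grip_force":{"type":"number"}},"required":["plan"]}

```bash
mkdir -p pics
cat > h.py <<'E'
from station import telemetry, viewer, hand_in, ctrl
import numpy as np, cv2
def cloud(p):
    z=p["z_map"]; v,u=np.mgrid[:z.shape[0],:z.shape[1]]
    c=np.stack([(u-p["cx"])/p["fx"]*z,(v-p["cy"])/p["fy"]*z,z],-1)
    w=(c-p["t"])@p["R"]; w[z<=0]=np.nan
    return w
E
python3 - <<'E'
from h import *
o=telemetry.get_obs(); print(o, ctrl.tcp_to_tips)
p=viewer.camera("top"); cv2.imwrite("pics/top1.png",p["img"][...,::-1])
w=cloud(p)
for n in ["pin","mat","bowl","jar","cutter","scraper"]:
    r=viewer.recognise(n,p)[:2]
    for d in r:
        l,t,rr,b=d["rect"]; print(n,d["score"],np.round(d["rect"]),w[int((t+b)/2),int((l+rr)/2)].round(3))
np.save("w1.npy",w)
E
```

```text
{'time_s': 0.0, 'qpos': array([ 1.21240253e+00,  3.00455987e-01,  1.52156580e+00, -2.81929793e-05,
        1.32070431e+00, -6.65910701e-02]), 'joint_vel': array([-2.18577434e-03, -1.16235099e-05,  1.02018899e-03, -6.09737281e-04,
       -1.52165141e-03,  6.60064982e-04]), 'tau': array([ 8.42059144e-04, -5.31795073e+01, -3.52744532e+01,  7.08994735e-02,
        2.43010547e-02, -7.59577097e-05]), 'ee_pos': array([0.15814434, 0.52652411, 0.22190108]), 'eef_rot': array([-3.14045991e+00, -4.81736691e-05,  2.84979689e+00]), 'force': array([ 0.50482046, -0.33669903,  0.65888135]), 'moment': array([ 0.00986425, -0.01399289,  0.03209835]), 'grip_force': 0.0, 'grip_width': 0.09365547427209575} 0.017
pin 0.79 [168. 213. 300. 242.] [0.47  0.109 0.055]
mat 0.69 [149. 170. 307. 306.] [0.438 0.13  0.002]
bowl 0.68 [220. 136. 256. 175.] [0.72  0.106 0.003]
jar 0.78 [123. 178. 153. 203.] [0.576 0.418 0.111]
cutter 0.51 [125. 227. 150. 245.] [ 0.432  0.439 -0.004]
scraper 0.67 [313. 204. 360. 246.] [ 0.489 -0.234  0.002]
```

View pics/top1.png

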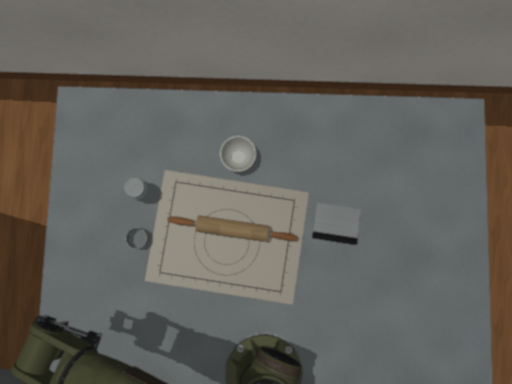

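The top view shows the mat (px 147–308, 170–305) with its back line running from about (175,182) to (297,200). The pin lies across it at about (233,228), the bowl is behind at (238,154), the jar and cutter are left, and the scraper is right. Next I'll fit the mat and pin.

```bash
cat >> h.py <<'E'
def fit(p,verbose=True):
    w=cloud(p); hsv=cv2.cvtColor(p["img"],cv2.COLOR_RGB2HSV)
    roi=(w[...,0]>.2)&(w[...,0]<.66)&(abs(w[...,1]-.1)<.33)
    z=w[...,2]
    # mat: sand colour / pin, warm hue
    m=roi&(hsv[...,0]<32)&(hsv[...,1]>25)&(hsv[...,2]>90)
    m=cv2.morphologyEx(m.astype(np.uint8),cv2.MORPH_CLOSE,np.ones((5,5)))
    n,l,s,_=cv2.connectedComponentsWithStats(m); m=l==1+np.argmax(s[1:,4])
    # intersect pixel rays with z=0.002 plane
    v,u=np.mgrid[:384,:512]; C=-p["R"].T@p["t"]
    d=np.stack([(u-p["cx"])/p["fx"],(v-p["cy"])/p["fy"],np.ones_like(u)],-1)@p["R"]
    g=C+d*((.002-C[2])/d[...,2])[...,None]
    (c,sz,a)=cv2.minAreaRect(g[m][:,:2].astype(np.float32)*1000)
    b=cv2.boxPoints((c,sz,a))
    a=np.deg2rad(a); a=(a+np.pi/4)%(np.pi/2)-np.pi/4
    x=np.array([np.cos(a),np.sin(a)]); c=np.array(c)/1000; bl=c+.155*x
    k=roi&(z>.045)&(z<.068); P=w[k][:,:2]
    k2=roi&(z>.022)&(z<.07); Q=w[k2][:,:2]
    y=np.array([-x[1],x[0]])
    vx,vy,px,py=cv2.fitLine(P.astype(np.float32),cv2.DIST_HUBER,0,1e-3,1e-3).ravel()
    if vy<0: vx,vy=-vx,-vy
    e=np.array([vx,vy]); o=np.array([px,py]); s=(P-o)@e
    mid=o+e*(np.percentile(s,1)+np.percentile(s,99))/2
    print("mat",c.round(4),"size",np.array(sz).round(),"yaw",round(a,4),"bl",bl.round(4))
    print("pin",mid.round(4),"yaw",round(float(np.arctan2(-vx,vy)),4),"barrel len",np.ptp(s).round(3),"n",len(P),"zmax",np.nanmax(z[k]).round(4))
    print("pin in bl frame",((mid-bl)@x).round(4),((mid-bl)@y).round(4))
    return m,k,g
E
python3 - <<'E'
from h import *
for c in ("top","scene"):
    p=viewer.camera(c); m,k,g=fit(p)
    im=p["img"][...,::-1].copy(); im[k]=(0,0,255); 
    if c=="scene": 
        e=cv2.morphologyEx(m.astype(np.uint8),cv2.MORPH_GRADIENT,np.ones((2,2)))>0; im[e]=(0,255,0)
        cv2.imwrite("pics/s1.png",im)
E
```

```text
mat [0.4425 0.1331] size [498. 377.] yaw -0.1255 bl [0.5963 0.1137]
pin [0.4771 0.1873] yaw -0.1429 barrel len 0.51 n 1101 zmax 0.0678
pin in bl frame -0.1274 0.0581
mat [0.4408 0.1353] size [501. 382.] yaw -0.1249 bl [0.5946 0.116 ]
pin [0.5159 0.2189] yaw -0.3239 barrel len 0.53 n 914 zmax 0.0678
pin in bl frame -0.0909 0.0923
```

View pics/s1.png

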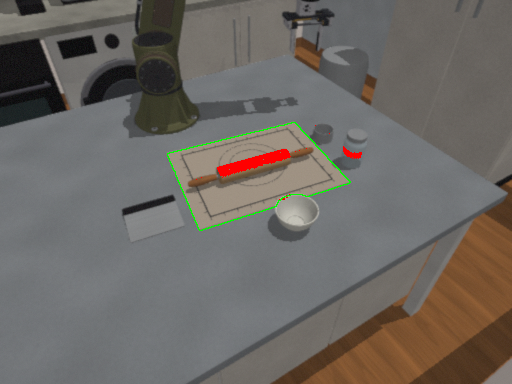

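The scene view confirms the mat outline. The jar leaked into the pin mask, so I'll restrict the points to the mat and fit a cylinder.

```bash
cat >> h.py <<'E'
from scipy.optimize import least_squares
BL=np.array([.5955,.1148]); YAW=-.1252
X=np.array([np.cos(YAW),np.sin(YAW)]); Y=np.array([-X[1],X[0]])
def pin(p):
    w=cloud(p); q=w.reshape(-1,3); xy=(q[:,:2]-BL)
    s=xy@X; t=xy@Y; z=q[:,2]
    k=(s>-.3)&(s<.055)&(abs(t)<.235)&(z>.036)&(z<.07)
    s,t,z=s[k],t[k],z[k]
    f=lambda v: np.hypot(s-v[0]-v[1]*t,z-.03-v[2])-.028
    r=least_squares(f,[np.median(s),0,0],loss="soft_l1",f_scale=.002)
    h=abs(f(r.x))<.006; tt=t[h&(z>.047)]
    tm=(tt.min()+tt.max())/2; sm=r.x[0]+r.x[1]*tm
    print("pin in bl frame s %.4f t %.4f yawrel %.4f dz %.4f len %.3f n %d"%(sm,tm,-r.x[1],r.x[2],np.ptp(tt),h.sum()),"world",(BL+sm*X+tm*Y).round(4))
    return sm,tm,-r.x[1]
E
python3 - <<'E'
from h import *
for c in ("top","scene"): pin(viewer.camera(c))
E
```

```text
pin in bl frame s -0.1283 t -0.0096 yawrel 0.1071 dz -0.0011 len 0.370 n 1049 world [0.467  0.1212]
pin in bl frame s -0.1235 t 0.0118 yawrel -0.0968 dz -0.0003 len 0.288 n 906 world [0.4744 0.1419]
```

```bash
sed -i 's/(z>.036)&(z<.07)/(z>.046)\&(z<.064)\&comp/; s/    w=cloud(p); q=w.reshape(-1,3); xy=(q\[:,:2\]-BL)/    w=cloud(p); q=w.reshape(-1,3); xy=(q[:,:2]-BL)\n    s=xy@X; t=xy@Y; z=q[:,2]; hh=((z>.046)\&(z<.064)\&(s>-.3)\&(s<.055)\&(abs(t)<.235)).reshape(384,512).astype(np.uint8)\n    hh=cv2.morphologyEx(hh,cv2.MORPH_OPEN,np.ones((3,3),np.uint8)); n,l,st,_=cv2.connectedComponentsWithStats(hh); comp=(l==1+np.argmax(st[1:,4])).ravel()/' h.py
python3 - <<'E'
from h import *
for c in ("top","scene","top","scene"): pin(viewer.camera(c))
E
```

```text
pin in bl frame s -0.1279 t -0.0139 yawrel 0.0148 dz -0.0002 len 0.240 n 910 world [0.4669 0.117 ]
pin in bl frame s -0.1287 t -0.0124 yawrel 0.0089 dz 0.0009 len 0.239 n 720 world [0.4663 0.1186]
pin in bl frame s -0.1278 t -0.0137 yawrel 0.0073 dz -0.0006 len 0.239 n 835 world [0.467  0.1172]
pin in bl frame s -0.1285 t -0.0121 yawrel 0.0051 dz 0.0009 len 0.239 n 724 world [0.4665 0.1188]
```

Request:
{"method": "step_arm", "body": {"plan": [{"rz":-0.053},{"rz":-0.053},{"dx":-0.25,"dy":-0.26},{"dx":-0.25,"dy":-0.26},{"dx":-0.25,"dy":-0.26},{"dx":-0.25,"dy":-0.26},{"dx":-0.25,"dy":-0.26},{"dx":-0.25,"dy":-0.26},{"dx":-0.25,"dy":-0.26},{"dx":-0.25,"dy":-0.26}]}}

```text
$.plan[0]: bad value
```

Request:
{"method": "step_arm", "body": {"plan": [{"dx":-0.25,"dy":-0.26},{"dx":-0.25,"dy":-0.26},{"dx":-0.25,"dy":-0.26},{"dx":-0.25,"dy":-0.26},{"dx":0,"dy":-0.26},{"dz":0.3},{"dz":0.3},{"dz":0.3},{"dz":0.3},{}]}}

```text
$.plan[0]: bad value
```

```bash
cat >> h.py <<'E'
def tool():
    o=telemetry.get_obs(); e=o["ee_pos"]; d=e[:2]-BL
    print("tool s %.4f t %.4f tipz %.4f yawrel %.4f F"%(d@X,d@Y,e[2]-.017,(o["eef_rot"][2]-(np.pi+YAW)+np.pi)%(2*np.pi)-np.pi),o["force"].round(1),"time",o["time_s"], "rp",o["eef_rot"][:2].round(4))
E
python3 - <<'E'
from h import *
tool(); pin(viewer.camera("top")); pin(viewer.camera("scene"))
E
```

```text
tool s -0.4853 t 0.3541 tipz 0.2054 yawrel -0.1666 F [-0.3  0.1 -0.1] time 0.75 rp [-3.1416  0.    ]
pin in bl frame s -0.1279 t -0.0137 yawrel 0.0095 dz -0.0004 len 0.239 n 876 world [0.4669 0.1172]
pin in bl frame s -0.1289 t -0.0122 yawrel 0.0078 dz 0.0009 len 0.239 n 714 world [0.4661 0.1188]
```

Request:
{"method": "step_arm", "body": {"plan": [{"dx":0,"dy":0,"dz":0,"rx":0,"ry":0,"rz":-0.053,"claw":0},{"dx":0,"dy":0,"dz":0,"rx":0,"ry":0,"rz":-0.053,"claw":0},{"dx":-0.25,"dy":-0.26,"dz":0,"rx":0,"ry":0,"rz":0,"claw":0},{"dx":-0.25,"dy":-0.26,"dz":0,"rx":0,"ry":0,"rz":0,"claw":0},{"dx":-0.25,"dy":-0.26,"dz":0,"rx":0,"ry":0,"rz":0,"claw":0},{"dx":-0.25,"dy":-0.26,"dz":0,"rx":0,"ry":0,"rz":0,"claw":0},{"dx":-0.25,"dy":-0.26,"dz":0,"rx":0,"ry":0,"rz":0,"claw":0},{"dx":-0.25,"dy":-0.26,"dz":0,"rx":0,"ry":0,"rz":0,"claw":0},{"dx":-0.25,"dy":-0.26,"dz":0,"rx":0,"ry":0,"rz":0,"claw":0},{"dx":-0.25,"dy":-0.26,"dz":0,"rx":0,"ry":0,"rz":0,"claw":0}]}}

```text
time_s: 1.85
ee_pos: [0.3313, 0.2941, 0.2227]
eef_rot: [3.141, 0.0, 3.016]
force: [-0.5, -0.4, 0.1]
grip_width: 0.0938
grip_force: 0.0
```

Request:
{"method": "step_arm", "body": {"plan": [{"dx":-0.25,"dy":-0.26,"dz":0,"rx":0,"ry":0,"rz":0,"claw":0},{"dx":-0.25,"dy":-0.26,"dz":0,"rx":0,"ry":0,"rz":0,"claw":0},{"dx":-0.25,"dy":-0.26,"dz":0,"rx":0,"ry":0,"rz":0,"claw":0},{"dx":-0.25,"dy":-0.26,"dz":0,"rx":0,"ry":0,"rz":0,"claw":0},{"dx":-0.25,"dy":-0.26,"dz":0,"rx":0,"ry":0,"rz":0,"claw":0},{"dx":-0.25,"dy":-0.26,"dz":0,"rx":0,"ry":0,"rz":0,"claw":0},{"dx":0,"dy":0,"dz":0.4,"rx":0,"ry":0,"rz":0,"claw":0},{"dx":0,"dy":0,"dz":0.4,"rx":0,"ry":0,"rz":0,"claw":0},{"dx":0,"dy":0,"dz":0.3,"rx":0,"ry":0,"rz":0,"claw":0},{"dx":0,"dy":0,"dz":0,"rx":0,"ry":0,"rz":0,"claw":0}]}}

```text
time_s: 2.85
ee_pos: [0.4582, 0.1214, 0.1094]
eef_rot: [-3.14, -0.006, 3.016]
force: [-0.3, 0.0, 0.3]
grip_width: 0.0937
grip_force: 0.0
```

Run:
```python
from h import *
tool(); p=viewer.camera("wrist"); cv2.imwrite("pics/w1.png",p["img"][...,::-1]); pin(viewer.camera("top")); pin(viewer.camera("scene"))
```

```text
tool s -0.1370 t -0.0106 tipz 0.0924 yawrel -0.0003 F [-0.3  0.   0.3] time 2.85 rp [-3.1397 -0.0059]
pin in bl frame s -0.1265 t -0.1170 yawrel -0.0283 dz -0.0006 len 0.033 n 123 world [0.4553 0.0145]
pin in bl frame s -0.1283 t -0.0123 yawrel 0.0059 dz 0.0010 len 0.239 n 722 world [0.4667 0.1186]
```

View pics/w1.png

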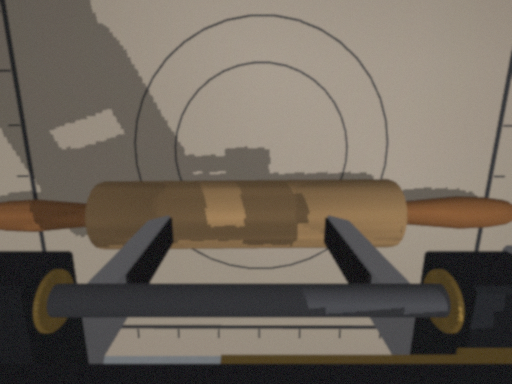

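The wrist view, where up is towards the robot, shows both fingertips over the barrel at about (165,225) and (335,225), evenly about its middle. Now I lower onto the top.

Request:
{"method": "step_arm", "body": {"plan": [{"dx":0,"dy":0,"dz":0.15,"rx":0,"ry":0,"rz":0,"claw":0},{"dx":0,"dy":0,"dz":0.1,"rx":0,"ry":0,"rz":0,"claw":0},{"dx":0,"dy":0,"dz":0.06,"rx":0,"ry":0,"rz":0,"claw":0},{"dx":0,"dy":0,"dz":0.01,"rx":0,"ry":0,"rz":0,"claw":0},{"dx":0,"dy":0,"dz":0,"rx":0,"ry":0,"rz":0,"claw":0}]}}

```text
time_s: 3.5
ee_pos: [0.4602, 0.1219, 0.0808]
eef_rot: [3.142, 0.0, 3.016]
force: [1.2, -0.1, 0.6]
grip_width: 0.0944
grip_force: 0.0
```

Request:
{"method": "step_arm", "body": {"plan": [{"dx":0,"dy":0,"dz":0.01,"rx":0,"ry":0,"rz":0,"claw":0},{"dx":0,"dy":0,"dz":0,"rx":0,"ry":0,"rz":0,"claw":0}]}}

```text
time_s: 3.7
ee_pos: [0.4601, 0.1219, 0.0797]
eef_rot: [3.141, 0.0, 3.016]
force: [-0.4, 0.5, -0.3]
grip_width: 0.0941
grip_force: 0.0
```

Request:
{"method": "step_arm", "body": {"plan": [{"dx":0.03,"dy":0,"dz":0.03,"rx":0,"ry":0,"rz":0,"claw":0},{"dx":0,"dy":0,"dz":0.01,"rx":0,"ry":0,"rz":0,"claw":0},{"dx":0,"dy":0,"dz":0,"rx":0,"ry":0,"rz":0,"claw":0}]}}

```text
time_s: 4.0
ee_pos: [0.4568, 0.1222, 0.0753]
eef_rot: [-3.141, -0.0, 3.016]
force: [-0.3, -0.3, 0.2]
grip_width: 0.094
grip_force: 0.0
```

Request:
{"method": "step_arm", "body": {"plan": [{"dx":0,"dy":0,"dz":0.01,"rx":0,"ry":0,"rz":0,"claw":0},{"dx":0,"dy":0,"dz":0,"rx":0,"ry":0,"rz":0,"claw":0}]}}

```text
time_s: 4.2
ee_pos: [0.4574, 0.1222, 0.0749]
eef_rot: [3.141, 0.001, 3.016]
force: [-1.1, -0.5, 4.2]
grip_width: 0.094
grip_force: 2.3
```

Request:
{"method": "step_arm", "body": {"plan": [{"dx":-0.03,"dy":0,"dz":0.005,"rx":0,"ry":0,"rz":0,"claw":0},{"dx":-0.05,"dy":0,"dz":0,"rx":0,"ry":0,"rz":0,"claw":0},{"dx":-0.05,"dy":0,"dz":0,"rx":0,"ry":0,"rz":0,"claw":0},{"dx":-0.05,"dy":0,"dz":0,"rx":0,"ry":0,"rz":0,"claw":0},{"dx":-0.05,"dy":0,"dz":0,"rx":0,"ry":0,"rz":0,"claw":0},{"dx":-0.05,"dy":0,"dz":0,"rx":0,"ry":0,"rz":0,"claw":0},{"dx":-0.05,"dy":0,"dz":0,"rx":0,"ry":0,"rz":0,"claw":0},{"dx":-0.03,"dy":0,"dz":0,"rx":0,"ry":0,"rz":0,"claw":0},{"dx":0,"dy":0,"dz":0,"rx":0,"ry":0,"rz":0,"claw":0}]}}

```text
time_s: 5.1
ee_pos: [0.4939, 0.1179, 0.075]
eef_rot: [3.141, 0.003, 3.016]
force: [0.3, -0.2, 11.1]
grip_width: 0.0942
grip_force: 5.0
```

Run:
```python
from h import *
tool(); pin(viewer.camera("scene"))
```

```text
tool s -0.1011 t -0.0096 tipz 0.0580 yawrel -0.0002 F [ 0.3 -0.2 11.1] time 5.1 rp [3.1408e+00 2.6000e-03]
pin in bl frame s -0.1099 t -0.0118 yawrel 0.0055 dz 0.0008 len 0.241 n 684 world [0.485  0.1168]
```

Request:
{"method": "step_arm", "body": {"plan": [{"dx":0,"dy":0,"dz":-0.06,"rx":0,"ry":0,"rz":0,"claw":0},{"dx":0.11,"dy":0,"dz":0,"rx":0,"ry":0,"rz":0,"claw":0},{"dx":0.11,"dy":0,"dz":0,"rx":0,"ry":0,"rz":0,"claw":0},{"dx":0,"dy":0,"dz":0,"rx":0,"ry":0,"rz":0,"claw":0},{"dx":0,"dy":0,"dz":0.04,"rx":0,"ry":0,"rz":0,"claw":0},{"dx":0,"dy":0,"dz":0.02,"rx":0,"ry":0,"rz":0,"claw":0},{"dx":0,"dy":0,"dz":0,"rx":0,"ry":0,"rz":0,"claw":0}]}}

```text
time_s: 5.85
ee_pos: [0.4714, 0.1205, 0.074]
eef_rot: [3.141, 0.001, 3.016]
force: [-0.4, 0.0, 5.5]
grip_width: 0.0938
grip_force: 2.8
```

Request:
{"method": "step_arm", "body": {"plan": [{"dx":-0.03,"dy":0,"dz":0,"rx":0,"ry":0,"rz":0,"claw":0},{"dx":-0.05,"dy":0,"dz":0,"rx":0,"ry":0,"rz":0,"claw":0},{"dx":-0.06,"dy":0,"dz":0,"rx":0,"ry":0,"rz":0,"claw":0},{"dx":-0.06,"dy":0,"dz":0,"rx":0,"ry":0,"rz":0,"claw":0},{"dx":-0.06,"dy":0,"dz":0,"rx":0,"ry":0,"rz":0,"claw":0},{"dx":-0.06,"dy":0,"dz":0,"rx":0,"ry":0,"rz":0,"claw":0},{"dx":-0.06,"dy":0,"dz":0,"rx":0,"ry":0,"rz":0,"claw":0},{"dx":-0.06,"dy":0,"dz":0,"rx":0,"ry":0,"rz":0,"claw":0},{"dx":-0.04,"dy":0,"dz":0,"rx":0,"ry":0,"rz":0,"claw":0},{"dx":0,"dy":0,"dz":0,"rx":0,"ry":0,"rz":0,"claw":0}]}}

```text
time_s: 6.85
ee_pos: [0.52, 0.1147, 0.0748]
eef_rot: [3.141, 0.003, 3.016]
force: [-0.2, 1.8, 10.8]
grip_width: 0.0939
grip_force: 5.4
```

Run:
```python
from h import *
tool(); pin(viewer.camera("scene"))
```

```text
tool s -0.0749 t -0.0096 tipz 0.0578 yawrel -0.0003 F [-0.2  1.8 10.8] time 6.85 rp [3.1406e+00 2.7000e-03]
pin in bl frame s -0.0857 t -0.0122 yawrel 0.0061 dz 0.0008 len 0.240 n 711 world [0.5089 0.1134]
```

Request:
{"method": "step_arm", "body": {"plan": [{"dx":0,"dy":0,"dz":-0.06,"rx":0,"ry":0,"rz":0,"claw":0},{"dx":0.12,"dy":0,"dz":0,"rx":0,"ry":0,"rz":0,"claw":0},{"dx":0.12,"dy":0,"dz":0,"rx":0,"ry":0,"rz":0,"claw":0},{"dx":0,"dy":0,"dz":0,"rx":0,"ry":0,"rz":0,"claw":0},{"dx":0,"dy":0,"dz":0.04,"rx":0,"ry":0,"rz":0,"claw":0},{"dx":0,"dy":0,"dz":0.02,"rx":0,"ry":0,"rz":0,"claw":0},{"dx":0,"dy":0,"dz":0,"rx":0,"ry":0,"rz":0,"claw":0}]}}

```text
time_s: 7.6
ee_pos: [0.4955, 0.1174, 0.0741]
eef_rot: [3.141, 0.001, 3.016]
force: [-0.1, -0.5, 6.3]
grip_width: 0.0942
grip_force: 2.9
```

Request:
{"method": "step_arm", "body": {"plan": [{"dx":-0.03,"dy":0,"dz":0,"rx":0,"ry":0,"rz":0,"claw":0},{"dx":-0.05,"dy":0,"dz":0,"rx":0,"ry":0,"rz":0,"claw":0},{"dx":-0.06,"dy":0,"dz":0,"rx":0,"ry":0,"rz":0,"claw":0},{"dx":-0.06,"dy":0,"dz":0,"rx":0,"ry":0,"rz":0,"claw":0},{"dx":-0.06,"dy":0,"dz":0,"rx":0,"ry":0,"rz":0,"claw":0},{"dx":-0.06,"dy":0,"dz":0,"rx":0,"ry":0,"rz":0,"claw":0},{"dx":-0.06,"dy":0,"dz":0,"rx":0,"ry":0,"rz":0,"claw":0},{"dx":-0.06,"dy":0,"dz":0,"rx":0,"ry":0,"rz":0,"claw":0},{"dx":-0.05,"dy":0,"dz":0,"rx":0,"ry":0,"rz":0,"claw":0},{"dx":0,"dy":0,"dz":0,"rx":0,"ry":0,"rz":0,"claw":0}]}}

```text
time_s: 8.6
ee_pos: [0.545, 0.1115, 0.0747]
eef_rot: [3.141, 0.003, 3.016]
force: [0.6, 0.8, 9.4]
grip_width: 0.0942
grip_force: 5.0
```

Run:
```python
from h import *
tool(); pin(viewer.camera("scene"))
```

```text
tool s -0.0497 t -0.0096 tipz 0.0577 yawrel -0.0004 F [0.6 0.8 9.4] time 8.6 rp [3.1406e+00 2.6000e-03]
pin in bl frame s -0.0610 t -0.0118 yawrel 0.0069 dz 0.0008 len 0.239 n 736 world [0.5335 0.1107]
```

Request:
{"method": "step_arm", "body": {"plan": [{"dx":0,"dy":0,"dz":-0.06,"rx":0,"ry":0,"rz":0,"claw":0},{"dx":0.12,"dy":0,"dz":0,"rx":0,"ry":0,"rz":0,"claw":0},{"dx":0.12,"dy":0,"dz":0,"rx":0,"ry":0,"rz":0,"claw":0},{"dx":0,"dy":0,"dz":0,"rx":0,"ry":0,"rz":0,"claw":0},{"dx":0,"dy":0,"dz":0.04,"rx":0,"ry":0,"rz":0,"claw":0},{"dx":0,"dy":0,"dz":0.02,"rx":0,"ry":0,"rz":0,"claw":0},{"dx":0,"dy":0,"dz":0,"rx":0,"ry":0,"rz":0,"claw":0}]}}

```text
time_s: 9.35
ee_pos: [0.5204, 0.1143, 0.0742]
eef_rot: [3.141, 0.001, 3.016]
force: [-0.3, -1.3, 6.1]
grip_width: 0.094
grip_force: 3.2
```

Request:
{"method": "step_arm", "body": {"plan": [{"dx":-0.03,"dy":0,"dz":0,"rx":0,"ry":0,"rz":0,"claw":0},{"dx":-0.05,"dy":0,"dz":0,"rx":0,"ry":0,"rz":0,"claw":0},{"dx":-0.06,"dy":0,"dz":0,"rx":0,"ry":0,"rz":0,"claw":0},{"dx":-0.06,"dy":0,"dz":0,"rx":0,"ry":0,"rz":0,"claw":0},{"dx":-0.06,"dy":0,"dz":0,"rx":0,"ry":0,"rz":0,"claw":0},{"dx":-0.06,"dy":0,"dz":0,"rx":0,"ry":0,"rz":0,"claw":0},{"dx":-0.06,"dy":0,"dz":0,"rx":0,"ry":0,"rz":0,"claw":0},{"dx":-0.06,"dy":0,"dz":0,"rx":0,"ry":0,"rz":0,"claw":0},{"dx":-0.05,"dy":0,"dz":0,"rx":0,"ry":0,"rz":0,"claw":0},{"dx":0,"dy":0,"dz":0,"rx":0,"ry":0,"rz":0,"claw":0}]}}

```text
time_s: 10.35
ee_pos: [0.5698, 0.1083, 0.0747]
eef_rot: [3.141, 0.002, 3.016]
force: [0.4, 2.4, 8.5]
grip_width: 0.0939
grip_force: 4.6
```

Run:
```python
from h import *
tool(); pin(viewer.camera("scene"))
```

```text
tool s -0.0247 t -0.0096 tipz 0.0577 yawrel -0.0004 F [0.4 2.4 8.5] time 10.35 rp [3.1407e+00 2.5000e-03]
pin in bl frame s -0.0369 t -0.0123 yawrel 0.0059 dz 0.0008 len 0.239 n 750 world [0.5574 0.1072]
```

Request:
{"method": "step_arm", "body": {"plan": [{"dx":0,"dy":0,"dz":-0.06,"rx":0,"ry":0,"rz":0,"claw":0},{"dx":0.11,"dy":0,"dz":0,"rx":0,"ry":0,"rz":0,"claw":0},{"dx":0.11,"dy":0,"dz":0,"rx":0,"ry":0,"rz":0,"claw":0},{"dx":0,"dy":0,"dz":0,"rx":0,"ry":0,"rz":0,"claw":0},{"dx":0,"dy":0,"dz":0.04,"rx":0,"ry":0,"rz":0,"claw":0},{"dx":0,"dy":0,"dz":0.02,"rx":0,"ry":0,"rz":0,"claw":0},{"dx":0,"dy":0,"dz":0,"rx":0,"ry":0,"rz":0,"claw":0}]}}

```text
time_s: 11.1
ee_pos: [0.5475, 0.1109, 0.0746]
eef_rot: [3.141, 0.002, 3.016]
force: [0.2, -1.0, 9.2]
grip_width: 0.0938
grip_force: 4.3
```

Request:
{"method": "step_arm", "body": {"plan": [{"dx":-0.03,"dy":0,"dz":0,"rx":0,"ry":0,"rz":0,"claw":0},{"dx":-0.05,"dy":0,"dz":0,"rx":0,"ry":0,"rz":0,"claw":0},{"dx":-0.05,"dy":0,"dz":0,"rx":0,"ry":0,"rz":0,"claw":0},{"dx":-0.05,"dy":0,"dz":0,"rx":0,"ry":0,"rz":0,"claw":0},{"dx":-0.05,"dy":0,"dz":0,"rx":0,"ry":0,"rz":0,"claw":0},{"dx":-0.05,"dy":0,"dz":0,"rx":0,"ry":0,"rz":0,"claw":0},{"dx":-0.05,"dy":0,"dz":0,"rx":0,"ry":0,"rz":0,"claw":0},{"dx":-0.05,"dy":0,"dz":0,"rx":0,"ry":0,"rz":0,"claw":0},{"dx":-0.03,"dy":0,"dz":0,"rx":0,"ry":0,"rz":0,"claw":0},{"dx":0,"dy":0,"dz":0,"rx":0,"ry":0,"rz":0,"claw":0}]}}

```text
time_s: 12.1
ee_pos: [0.5886, 0.1059, 0.0748]
eef_rot: [3.141, 0.003, 3.016]
force: [0.8, 0.8, 10.0]
grip_width: 0.0939
grip_force: 4.9
```

Run:
```python
from h import *
tool(); pin(viewer.camera("scene"))
```

```text
tool s -0.0058 t -0.0097 tipz 0.0578 yawrel -0.0003 F [ 0.8  0.8 10. ] time 12.1 rp [3.1408e+00 2.6000e-03]
pin in bl frame s -0.0165 t -0.0111 yawrel 0.0057 dz 0.0008 len 0.240 n 791 world [0.5777 0.1059]
```

Request:
{"method": "step_arm", "body": {"plan": [{"dx":0,"dy":0,"dz":-0.06,"rx":0,"ry":0,"rz":0,"claw":0},{"dx":0.1,"dy":0,"dz":0,"rx":0,"ry":0,"rz":0,"claw":0},{"dx":0.09,"dy":0,"dz":0,"rx":0,"ry":0,"rz":0,"claw":0},{"dx":0,"dy":0,"dz":0,"rx":0,"ry":0,"rz":0,"claw":0},{"dx":0,"dy":0,"dz":0.04,"rx":0,"ry":0,"rz":0,"claw":0},{"dx":0,"dy":0,"dz":0.02,"rx":0,"ry":0,"rz":0,"claw":0},{"dx":0,"dy":0,"dz":0,"rx":0,"ry":0,"rz":0,"claw":0}]}}

```text
time_s: 12.85
ee_pos: [0.5691, 0.1082, 0.0748]
eef_rot: [3.141, 0.002, 3.016]
force: [-1.1, -0.6, 9.0]
grip_width: 0.0944
grip_force: 4.6
```

Request:
{"method": "step_arm", "body": {"plan": [{"dx":-0.03,"dy":0,"dz":0,"rx":0,"ry":0,"rz":0,"claw":0},{"dx":-0.04,"dy":0,"dz":0,"rx":0,"ry":0,"rz":0,"claw":0},{"dx":-0.05,"dy":0,"dz":0,"rx":0,"ry":0,"rz":0,"claw":0},{"dx":-0.05,"dy":0,"dz":0,"rx":0,"ry":0,"rz":0,"claw":0},{"dx":-0.05,"dy":0,"dz":0,"rx":0,"ry":0,"rz":0,"claw":0},{"dx":-0.05,"dy":0,"dz":0,"rx":0,"ry":0,"rz":0,"claw":0},{"dx":-0.03,"dy":0,"dz":0,"rx":0,"ry":0,"rz":0,"claw":0},{"dx":-0.02,"dy":0,"dz":0,"rx":0,"ry":0,"rz":0,"claw":0},{"dx":0,"dy":0,"dz":0,"rx":0,"ry":0,"rz":0,"claw":0},{"dx":0,"dy":0,"dz":0,"rx":0,"ry":0,"rz":0,"claw":0}]}}

```text
time_s: 13.85
ee_pos: [0.601, 0.1044, 0.0751]
eef_rot: [3.141, 0.003, 3.016]
force: [-0.1, 1.1, 9.7]
grip_width: 0.0938
grip_force: 5.2
```

Run:
```python
from h import *
tool(); pin(viewer.camera("scene"))
```

```text
tool s 0.0068 t -0.0096 tipz 0.0581 yawrel -0.0001 F [-0.1  1.1  9.7] time 13.85 rp [3.1408e+00 2.8000e-03]
pin in bl frame s -0.0007 t -0.0111 yawrel 0.0040 dz 0.0007 len 0.239 n 822 world [0.5934 0.1039]
```

Now I lift straight off, retreat towards the robot and check with the top camera.

Request:
{"method": "step_arm", "body": {"plan": [{"dx":0,"dy":0,"dz":-0.1,"rx":0,"ry":0,"rz":0,"claw":0},{"dx":0,"dy":0,"dz":-0.4,"rx":0,"ry":0,"rz":0,"claw":0},{"dx":0,"dy":0,"dz":-0.4,"rx":0,"ry":0,"rz":0,"claw":0},{"dx":0.3,"dy":0,"dz":-0.3,"rx":0,"ry":0,"rz":0,"claw":0},{"dx":0.35,"dy":0,"dz":0,"rx":0,"ry":0,"rz":0,"claw":0},{"dx":0.35,"dy":0,"dz":0,"rx":0,"ry":0,"rz":0,"claw":0},{"dx":0.35,"dy":0,"dz":0,"rx":0,"ry":0,"rz":0,"claw":0},{"dx":0.35,"dy":0,"dz":0,"rx":0,"ry":0,"rz":0,"claw":0},{"dx":0.3,"dy":0,"dz":0,"rx":0,"ry":0,"rz":0,"claw":0},{"dx":0,"dy":0,"dz":0,"rx":0,"ry":0,"rz":0,"claw":0}]}}

```text
time_s: 14.9
ee_pos: [0.3993, 0.1295, 0.1944]
eef_rot: [3.141, 0.0, 3.017]
force: [-0.1, -0.6, -0.5]
grip_width: 0.094
grip_force: 0.0
```

Run:
```python
from h import *
tool(); p=viewer.camera("scene"); pin(p); cv2.imwrite("pics/s2.png",cv2.resize(p["img"][80:272,130:386,::-1],(768,576)))
q=viewer.camera("top"); pin(q); pin(viewer.camera("top"))
```

```text
tool s -0.1965 t -0.0099 tipz 0.1774 yawrel 0.0009 F [-0.1 -0.6 -0.5] time 14.9 rp [3.1414e+00 1.0000e-04]
pin in bl frame s -0.0013 t -0.0110 yawrel 0.0047 dz 0.0007 len 0.240 n 876 world [0.5929 0.104 ]
pin in bl frame s -0.0008 t -0.0130 yawrel 0.0142 dz -0.0005 len 0.238 n 830 world [0.5931 0.102 ]
pin in bl frame s -0.0011 t -0.0126 yawrel 0.0061 dz -0.0003 len 0.239 n 853 world [0.5928 0.1025]
```

View pics/s2.png

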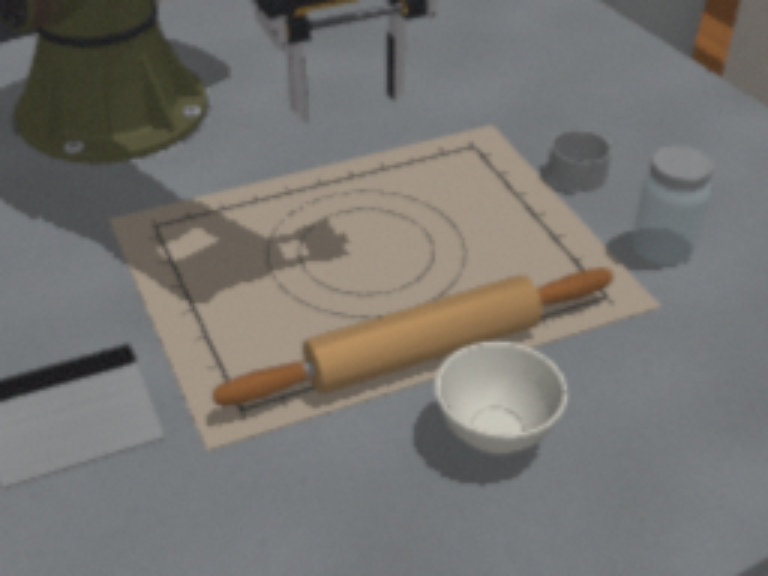

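The picture shows the pin lying along the back line, whose ends show at about (240,410) and (608,298). The bowl, jar, cutter and scraper are untouched and the gripper is clear. Both cameras put the pin about 1 mm off the line and at rest.

```bash
python3 -c "
from station import hand_in; print(hand_in())"
```

```text
the job is handed in; nothing more can be done
None
```

I rolled the pin back with six fingertip strokes from above and handed the job in; both cameras put it about 1 mm from the back line, under 1 degree off parallel and at rest, with nothing round the mat visibly disturbed (the hand-in returned no verdict).

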